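Daily self-check of the bench leak tester: hold the check plug locked in its port

ROBOT

A 7-joint arm with a two-finger parallel gripper is mounted at the origin on a cart in front of the work surface, level with it; the furniture and walls round the work are solid. World frame = base frame: x ahead of the robot, y to its left, z up, the work surface at z = 0. Lengths are in m, angles in rad, forces in N, time in s.
With the tool pointing down it reaches from about 0.425 to 0.925 m from the base axis. Payload 6.8 kg.
Tool frame: the origin (TCP) lies on the centre line of the jaws, within the pads' length; the fingertips stand 25 mm ahead of it and the grasp point (between the pads) lies 6 mm ahead of it; z points along the fingers, y is the line along which they close (so a half turn about z gives the same grasp; the last joint's range is limited). The gripper opens to 85 mm and grips with 20 to 120 N. Pads are 22 mm wide; open, the fingers measure 114 mm over their backs; the gripper's body (76 mm by 85 mm) begins 54 mm behind the grasp point. The pads swing forward as they close: fully open they stand 13 mm farther back than shut.
Start: joints at [1.185, 0.477, 0.022, 1.555, -0.011, 1.109, -0.083], TCP at [0.185, -0.649, 0.256] pointing down, gripper open.
Joint ranges: [-2.96, 2.96], [-0.34, 2.1], [-1.41, 1.46], [0.24, 2.44], [-1.37, 4.51], [0.17, 1.92], [-2.96, 2.96]. Speed limits (rad/s): [2.39, 2.39, 3.14, 3.14, 3.14, 3.14, 3.14].

INTERFACE

Orientations are given as a rotation vector (axis times angle).
In Python, from bench import telemetry, grab_frame, job gives the robot as it stands.
- The arm moves only by the tool apply_moves, never from a script. Its argument "rows" is a list of rows, each a list of 2 entries, a list of its own where there are three numbers: the shift along the tool's x, y, z each as a share of 250 mm, from -1 to 1, then the turn, a rotation vector about the tool's x, y, z each as a share of pi rad, from -1 to 1. A call has 1 to 10 rows; each row is the pose to reach, as a shift and turn from the pose commanded when the call began, along the tool's axes at that moment, turning the shorter way round; what a row does not reach only later rows make up. A row lasts 1/8 s, in which the tool goes at most 62.5 mm and 10.7 degrees, less where a joint would pass 70% of its speed; a pose out of reach is approached as far as the arm can. A call with a number of a shift or a turn outside -1 to 1 is refused whole. A call with a gripper value outside its range is refused whole. "jaw" is the gripper's target within -1 to 1 (fully open at 1, half-way at 0, shut at -1), set as the call begins (left out, the last holds). The fingers move at their own pace and stop on an object; "newtons" is the grip in N (left out, the last holds). Time passes only in rows, so rows that repeat a pose let the fingers close. It gives the time, the measured TCP pose, the force, the opening and the grip force at its end, in the units of the state.
- telemetry.get_obs(): the state, without advancing time (a new reading comes with each control period).
- grab_frame(name): name is "scene" or "top"; returns a dict with "frame" (384x512x3 uint8, red, green, blue), "vertical_fov" (degrees; the focal length in pixels is half the picture's height over the tangent of half this angle, whatever the lens; pixels are square), "cx", "cy" (the principal point, pixels), "k1" (the pictures are not rectified: a ray, as slopes to the right and down, at radius r is drawn at 1 + k1 r^2 times it, then the intrinsics apply), "origin" and "attitude" of the camera in the world. Camera axes: x right, y up, looking along -z (the intrinsics and any distortion apply to the point x, -y, -z); pixel columns grow to the right and rows downward; lengths in m; the calibration is good to about 2 mm. A picture is of the moment at which its call begins. There is no depth.
- job.hand_in(): hands the job in; it is judged then, once.
The state is a dict: "clock": time; "joints": joint angles; "qvel": joint speeds; "tau": joint torques, N m; "tcp_pos": TCP position; "orientation": TCP orientation; "contact_force": force on the tool from outside, world axes, zero at the start; "moment": the same for the moment, N m; "grip_width": finger opening in m; "gripper_force": force on a finger pad.
Only numpy, scipy, OpenCV 4.12 (cv2) and the standard library are available. Lean on these libraries where they do the work, as an engineer would, in place of code of your own. Each camera call takes 0.05 s, during which the arm holds its last target. There are 200 camera calls.

TASK

Do the leak tester's daily self-check: swing the clamp lever clockwise, towards the front, fully aside so that the port is uncovered, take the larger of the two check plugs from the stand, push it fully home into the port and turn it a quarter turn clockwise against the spring. Finish while holding it there: keep gripping the plug, fully home and turned, because the valve springs back if you let go; leave the smaller plug, the tweezers and the marker pen where they are.

Things in the scene. Friction and masses are not known exactly. Their poses are not given: they have to be found in the camera images.
- tester: Bench leak tester, fixed: white box, deck 50 mm above the bench, 126 mm wide (y), from 49 mm in front of its origin (-x) to 101 mm behind. Origin: on the bench, under the port's axis; x to its back, y to its left. A round steel port collar, a clamp lever, and behind them a gauge, 54 mm dial centred 78 mm behind the port, top 120 mm above the bench.
- port (a point): Centre of the top rim of the port collar (48 mm across), 54 mm above the bench, axes as the tester's, z up along the bore. The bore is 21 mm wide, chamfered 2 mm. Two key slots, 10 mm wide, along +y and -y, reach 15.8 mm from the axis and go down through the 6 mm thick ledge; under it the plug's lugs can turn clockwise (seen from above), not the other way.
- port_floor (a point): Centre of the sprung plunger in the port, at rest 17 mm below the rim. The nose of the plug pushes it 5 mm further down until the plug is home: 6 N at first, 11 N when home.
- lever (a joint): Angle (rad) of the clamp lever, a flat steel arm 18 mm wide with a rubber-faced pad that covers the port. 0 = across the port (it starts at 0 to 0.25); grows as the lever swings clockwise seen from above, its knob moving to the tester's front (-x). 1.57 = quarter turn, port clear; end stop 1.75. Upright pivot with slight friction: it stays where it is left.
- lever_knob (a point): Centre, half-way up, of the black upright knob on the free end of the lever: round, 16 mm thick, 30 mm tall; the arm's top face lies 15 mm below this point. It moves on a level circle of 90 mm radius about lever_pivot.
- lever_pivot (a point): Point on the lever's upright pivot axis, at the knob's mid-height; it lies 50 mm to the left (+y of the tester) of the port axis. The pivot's hub is 23 mm across and its screw reaches 18 mm above the deck.
- valve (a joint): Angle (rad) of the spring-return valve in the port: 0 at rest, end stop 1.48. The plug's lugs push it clockwise after about 12 degrees of free turn, so a quarter turn of the plug brings it to about 1.36. Needs 0.06 N m at first, 0.20 N m at the end; turns back when let go. It moves the gauge's needle.
- plug_grip (a point): Centre of the T-grip of the larger check plug, which stands upright in the stand: a flat upright black plastic bar, 38 mm long (x axis), 10 mm thick (y), 32 mm tall, on an aluminium flange 42 mm across with knurled edge. The flange's top face lies 16 mm below this point, with a round pad 26 mm across and 2 mm high on it at the grip's foot.
- plug_seat (a point): Centre of the underside of the larger plug's flange, 23 mm below plug_grip, same axes. The plug is home in the port when this face lies on the rim, its lugs then 2 mm below the ledge.
- plug: The larger check plug, 55 to 100 g. Origin: tip of its nose, on the axis, 22 mm below plug_seat. Spigot 19 mm thick, the lowest 7 mm tapered to 12 mm; two lugs in line with the T-grip (+x and -x), 6 mm wide, 5 mm tall (9 to 14 mm above the nose tip), reaching 14 mm from the axis.
- small_plug_grip (a point): The smaller check plug (for another port), upright in the other well of the stand: knurled flange 36 mm across, T-grip 24 mm long, 8 mm thick, 20 mm tall; this point is the centre of its T-grip. Not used; leave it in its well.
- stand: Grey block, 80 mm (x) by 190 mm (y), 30 mm high, fixed, with a base 4 mm wider all round, with two wells, 31 mm wide and 26 mm deep, at y = -50 and +50 mm. A plug hangs in each by its flange; which plug is in which well, and how its T-grip is turned, varies. Origin: centre of its underside.
- tweezers: Tweezers: steel dissecting forceps, 143 mm long, lying on the bench near its front edge; leave alone. Origin: centre of its underside.
- marker: Skin marker pen, 133 mm long, 11 mm thick, lying near the front edge; leave alone. Origin: centre of its underside.
Things that resemble listed ones, but are neither listed nor needed, are in the scene too. Leave any blue or red look-alike of the plug alone.

How it is judged:
On the way, in this order (a step that is already met when the one before it is completed fails the run):
1. the clamp lever has been swung aside (at least 75 degrees), uncovering the port (value of joint lever above 1.3 rad), for 0.2 s.
2. the larger plug has been pushed home into the port against the spring (z of plug_seat in the frame of port below 0.003 m and horizontal distance between plug_seat and port below 0.003 m), for 0.1 s.
At the end, for the whole second after the job is handed in: The fingers hold the larger plug (more than 2 N) upright in the port (within 3 mm of its axis, flange within 3 mm of the rim, tilt under 0.08 rad), the valve is held turned by more than 1.15 rad (about 80 degrees of plug turn) and the lever is still aside (more than 1.3 rad) (all of step 2 and value of joint valve above 1.15 rad and angle between plug_seat's own z axis and vertical below 0.08 rad and contact force between the fingers and plug above 2 N and value of joint lever above 1.3 rad); the arm keeps its last pose, push and grip.
It fails at once if the smaller plug is moved by more than 20 mm (distance of small_plug_grip from where it was at the start of the episode above 0.02 m).
It fails at once if the tweezers or the marker pen are moved by more than 30 mm (distance of any of tweezers, marker from where it was at the start of the episode above 0.03 m).
It also fails if it takes over 61 s, if anything falls off the work surface, if the arm or the gripper's body presses on something with over 40 N, if the wrist force passes 120 N, or if a joint passes its speed limit or range.

## Working session

There is one attempt and no reset: what is moved stays moved. The work goes in short steps, Python scripts to look and compute and a tool call to move; the robot and the scene stay as the last step left them, time stands still between calls to the robot, and variables do not carry over. Pictures are saved under pics/ and viewed, at most 10 in all, crops included, and the job is handed in when it is done.

Besides the shell and the picture viewer there is one more tool, called after ">>>" by a JSON object that holds its "name" and its "arguments". apply_moves: Moves the arm, as the interface text tells. Its arguments: {"type":"object","properties":{"rows":{"type":"array"},"jaw":{"type":"number"},"newtons":{"type":"number"}},"required":["rows"]}

```bash
mkdir -p pics; ls; python3 - <<'E'
from bench import telemetry, grab_frame
import cv2,json
print(telemetry.get_obs())
for n in("scene","top"):
    g=grab_frame(n); cv2.imwrite(f"pics/{n}0.png",g["frame"][:,:,::-1]); print({k:v for k,v in g.items() if k!="frame"})
E
```

```text
pics
{'clock': 0.0, 'joints': array([ 1.18491919,  0.4777831 ,  0.02235714,  1.55646044, -0.01151959,
        1.10931315, -0.08310966]), 'qvel': array([ 0.00065742, -0.00232644,  0.00135574, -0.00079965, -0.00047278,
       -0.00050512, -0.00090159]), 'tau': array([-3.72219856e-04, -5.96460485e+01,  1.60767652e+00, -2.81200558e+01,
        1.24144141e-02,  9.44941188e-03, -1.62295657e-05]), 'tcp_pos': array([ 0.18492835, -0.64859634,  0.25533362]), 'orientation': array([-3.10956434e+00, -4.34661970e-01,  5.95137748e-04]), 'contact_force': array([-1.14082146, -0.47203866,  0.69451036]), 'moment': array([-0.05061555, -0.00448917, -0.02584835]), 'gripper_force': 0.0, 'grip_width': 0.08546939713310231}
{'vertical_fov': 43.988321480036596, 'cx': 256.23074074635804, 'cy': 193.09221792042223, 'k1': -0.09625700424010883, 'origin': array([-0.15821394,  0.47571544,  0.82317194]), 'attitude': array([ 0.49575805, -0.92914519, -2.01978832])}
{'vertical_fov': 50.188169876730385, 'cx': 256.66961330166004, 'cy': 193.63344720400897, 'k1': -0.012446726142563178, 'origin': array([0.44970041, 0.00952281, 0.93129995]), 'attitude': array([ 0.10333153, -0.08220538, -1.56768124])}
```

View pics/scene0.png

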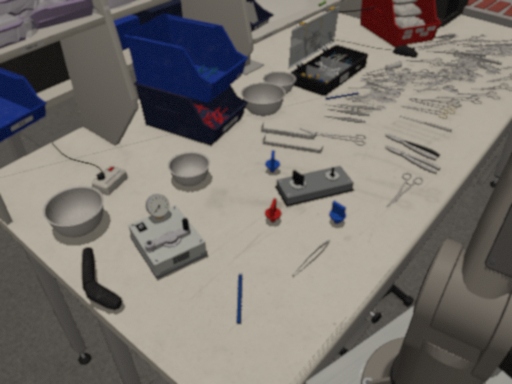

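View pics/top0.png

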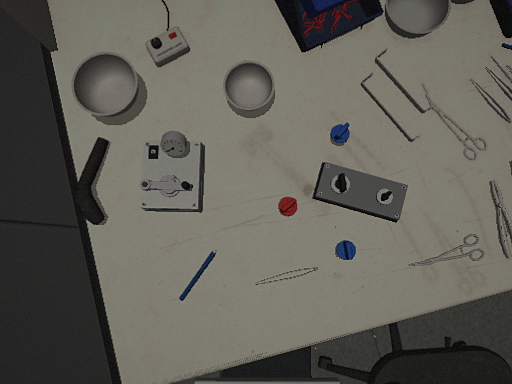

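The scene picture shows the tester at (168,240) and the stand at (315,185). In the top picture the tester is at (173,177) and the stand at (360,191). Plug-like things in the top view are black ones at (341,183) and (385,196) in the stand, and red (288,206) and blue (340,133), (346,250) look-alikes to ignore. The stand's left well at (341,183) seems to hold the larger plug, so I'll check it in a crop.

```bash
cat > h.py <<'E'
import numpy as np,cv2
from scipy.spatial.transform import Rotation as R
from bench import telemetry, grab_frame, job
def cam(g):
    f=192/np.tan(np.radians(g["vertical_fov"])/2); return f,R.from_rotvec(g["attitude"]).as_matrix(),np.array(g["origin"])
def proj(g,p):
    f,A,o=cam(g); c=(np.atleast_2d(p)-o)@A; s=np.c_[c[:,0],-c[:,1]]/-c[:,2:]
    s=s*(1+g["k1"]*(s**2).sum(1,keepdims=True)); return s*f+[g["cx"],g["cy"]]
def ray(g,uv):
    f,A,o=cam(g); d=(np.array(uv,float)-[g["cx"],g["cy"]])/f; s=d.copy()
    for _ in range(20): s=d/(1+g["k1"]*(s@s))
    return o,A@np.array([s[0],-s[1],-1])
def onz(g,uv,z):
    o,d=ray(g,uv); return o+d*(z-o[2])/d[2]
def tri(g1,u1,g2,u2):
    o1,d1=ray(g1,u1);o2,d2=ray(g2,u2); d1/=np.linalg.norm(d1);d2/=np.linalg.norm(d2)
    t=np.linalg.lstsq(np.c_[d1,-d2],o2-o1,rcond=None)[0]; a=o1+d1*t[0];b=o2+d2*t[1]; return (a+b)/2,np.linalg.norm(a-b)
E
python3 - <<'E'
import cv2,numpy as np
t=cv2.imread("pics/top0.png"); s=cv2.imread("pics/scene0.png")
c=lambda im,x,y:cv2.resize(im[y:y+75,x:x+100],None,fx=4,fy=4,interpolation=cv2.INTER_CUBIC)
cv2.imwrite("pics/crop0.png",np.vstack([np.hstack([c(t,125,140),c(t,310,155)]),np.hstack([c(s,120,193),c(s,265,150)])]))
E
```

```text
(no output)
```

View pics/crop0.png

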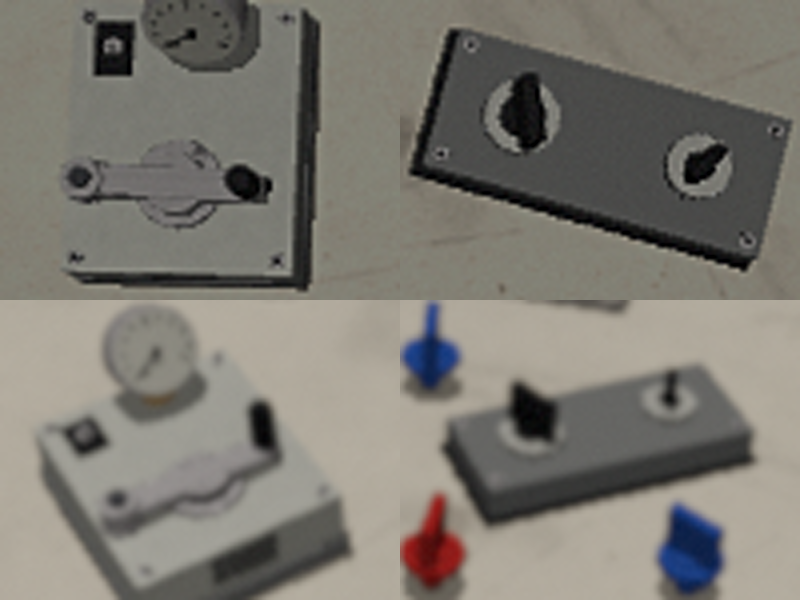

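The crop confirms it: in the top view the larger plug (wide flange, long T-grip) is at about (340.5,184) and the smaller one at (385,196). The lever's pivot is at (145,184.5) and its knob at (186,185), with the lever across the collar.

```bash
cat > m1.py <<'E'
from h import *
np.set_printoptions(precision=4,suppress=True)
T=grab_frame("top");S=grab_frame("scene")
print("knobtop",tri(T,(185,184.7),S,(185.5,219.7)))
print("pivot top z.068",onz(T,(145,184.5),.068), "scene",onz(S,(149.3,242.3),.068))
for n,u in dict(TL=(144.5,142),TR=(201.2,142.6),BR=(200,208.7),BL=(141.3,207.7)).items(): print(n,onz(T,u,.05))
print("collar",onz(T,(170.2,186),.054))
# flanges / grips
for g,n in((T,"top"),(S,"scene")):
    f=g["frame"].astype(int)
    x0,y0,x1,y1=(322,165,362,208) if n=="top" else (283,163,313,193)
    b=f[y0:y1,x0:x1].sum(2)/3; 
    gray=np.median(b); print(n,"median",gray,b.min(),b.max())
    m=(b>gray+25).astype(np.uint8); nl,l,st,ce=cv2.connectedComponentsWithStats(m); 
    for i in range(1,nl):
        if st[i,4]>4: print(" bright",st[i],ce[i]+[x0,y0])
    d=(b<min(45,gray*.55)).astype(np.uint8); nl,l,st,ce=cv2.connectedComponentsWithStats(d)
    for i in range(1,nl):
        if st[i,4]>8:
            pts=np.argwhere(l==i)[:,::-1]+[x0,y0]; print(" dark",st[i],ce[i]+[x0,y0],cv2.minAreaRect(pts.astype(np.float32)))
    if n=="top": print(b.astype(int)[5:38,8:32])
E
python3 m1.py
```

```text
knobtop (array([0.5682, 0.1699, 0.0914]), np.float64(0.0005953542594711977))
pivot top z.068 [0.5717 0.2598 0.068 ] scene [0.574  0.2607 0.068 ]
TL [0.6691 0.2695 0.05  ]
TR [0.6675 0.1439 0.05  ]
BR [0.5215 0.1438 0.05  ]
BL [0.5235 0.2714 0.05  ]
collar [0.5704 0.2089 0.054 ]
top median 74.66666666666667 0.0 137.33333333333334
 bright [16  0 24  7 91] [352.956  166.8791]
 bright [ 9 10  9 18 63] [334.5079 183.9841]
 bright [23 11  5 15 36] [347.2778 182.6389]
 bright [ 0 37 21  6 74] [329.3108 205.3784]
 dark [ 13   8  12  20 144] [340.9097 182.6042] ((340.04052734375, 182.74325561523438), (18.57708740234375, 10.357135772705078), 80.53767395019531)
 dark [ 0 33 33 10 91] [336.0769 203.2747] ((337.641845703125, 203.78939819335938), (33.24137496948242, 2.9976115226745605), 15.52410888671875)
[[ 75  75  75  73  75  74  74  72  73  74  73  74  75  73  71  73  73  73
   73  73  70  73  70  75]
 [ 75  75  73  75  75  75  75  76  73  74  76  76  76  74  75  75  74  74
   72  73  72  72  71  74]
 [ 73  74  74  75  75  73  74  74  75  78  76  80  80  78  78  75  74  74
   75  74  74  73  74
[... 2633 characters left out ...]
[ 81  81  77  79  75  76  74  75  74  75  74  78  73  73  74  75  73  75
   76  74  73  74  74  73]
 [ 45  55  68  82  82  79  75  78  75  73  74  73  75  75  72  75  75  76
   74  76  74  75  74  73]
 [ 22  28  28  35  41  67  84  80  81  78  77  75  74  76  75  74  75  74
   75  75  75  76  73  74]
 [ 15  20  16  24  16  33  33  41  56  68  82  81  79  78  76  73  73  73
   75  73  73  76  75  75]]
scene median 101.66666666666667 0.3333333333333333 168.0
 bright [  0   0  30  15 324] [296.2994 168.2191]
 bright [ 7 18 10  7 26] [293.8077 184.6538]
 dark [10  9 11 13 98] [297.8061 178.3061] ((297.8378601074219, 177.97299194335938), (10.52153491973877, 10.850333213806152), 9.462322235107422)
```

```bash
cat >> h.py <<'E'
def yaw(o): 
    x=R.from_rotvec(o).as_matrix()[:,0]; return np.arctan2(x[1],x[0])
def rows(p0,psi,pts):
    "shares for world waypoints (x,y,z[,yaw]) from commanded pose p0,psi"
    c,s=np.cos(psi),np.sin(psi); A=np.array([[c,s,0],[s,-c,0],[0,0,-1]])
    for p in pts:
        d=A@(np.array(p[:3])-p0)/.25; t=-(p[3]-psi)/np.pi if len(p)>3 else 0
        print([[round(float(v),3) for v in d],[0,0,round(t,3)]])
E
python3 - <<'E'
from h import *
np.set_printoptions(precision=4,suppress=True)
T=grab_frame("top");S=grab_frame("scene")
print("flange",onz(T,(340.1,183.3),.037)); a,b=onz(T,(341.3,174),.069),onz(T,(343.7,191),.069); print("grip",(a+b)/2,np.linalg.norm(a-b),np.degrees(np.arctan2(*(a-b)[1::-1])))
for p in (onz(T,(340.1,183.3),.037),(a+b)/2): print("in scene",proj(S,p))
o=telemetry.get_obs(); print(yaw(o["orientation"]))
rows(np.array([.185,-.649,.256]),.278,[(.40,-.5,.25),(.45,-.4,.25)])
rows(np.array([.45,-.4,.25]),.278,[(.5,-.18,.25)])
rows(np.array([.5,-.18,.25]),.278,[(.57,.04,.24)])
rows(np.array([.57,.04,.24]),.278,[(.605,.165,.2),(.605,.165,.10)])
E
```

```text
flange [ 0.5788 -0.1617  0.037 ]
grip [ 0.5759 -0.1607  0.069 ] 0.03666206950608532 6.6525476870211175
in scene [[297.5126 182.0901]]
in scene [[298.4893 173.1564]]
0.27768866349396704
[[0.991, -0.337, 0.024], [0, 0, 0]]
[[1.293, -0.667, 0.024], [0, 0, 0]]
[[0.434, -0.791, 0.0], [0, 0, 0]]
[[0.511, -0.769, 0.04], [0, 0, 0]]
[[0.272, -0.442, 0.16], [0, 0, 0]]
[[0.272, -0.442, 0.56], [0, 0, 0]]
```

>>> {"name": "apply_moves", "arguments": {"rows": [[[0.24,-0.08,0],[0,0,0]],[[0.48,-0.16,0],[0,0,0]],[[0.72,-0.25,0],[0,0,0]],[[0.9,-0.36,0],[0,0,0]],[[1.0,-0.5,0.02],[0,0,0]],[[1.0,-0.75,0.02],[0,0,0]],[[1.0,-0.98,0.02],[0,0,0]]], "jaw": -1, "newtons": 40}}

```text
clock: 1.18
tcp_pos: [0.3582, -0.3428, 0.2511]
orientation: [-3.111, -0.437, 0.0]
contact_force: [-0.4, 0.1, 0.2]
grip_width: -0.0001
gripper_force: 0.0
```

```bash
python3 - <<'E'
from h import *
o=telemetry.get_obs(); p=o["tcp_pos"];print(o["clock"],p,yaw(o["orientation"]),o["joints"],o["contact_force"])
rows(p,yaw(o["orientation"]),[(.5,-.18,.25),(.57,.04,.24),(.605,.165,.2),(.605,.165,.10)])
E
```

```text
1.175 [ 0.35818153 -0.34281926  0.25106401] 0.2788374979182342 [ 0.73113686  0.19290977 -0.10605967  1.97472834  0.02433841  0.97536746
 -0.6785854 ] [-0.39965821  0.10620339  0.22039291]
[[0.725, -0.47, 0.004], [0, 0, 0]]
[[1.236, -1.239, 0.044], [0, 0, 0]]
[[1.508, -1.681, 0.204], [0, 0, 0]]
[[1.508, -1.681, 0.604], [0, 0, 0]]
```

>>> {"name": "apply_moves", "arguments": {"rows": [[[0.24,-0.12,0],[0,0,0]],[[0.48,-0.28,0],[0,0,0]],[[0.62,-0.48,0],[0,0,0]],[[0.74,-0.7,0],[0,0,0]],[[0.85,-0.9,0],[0,0,0]],[[0.9,-1.0,0],[0,0,0]],[[0.9,-1.0,0],[0,0,0]]]}}

```text
clock: 2.05
tcp_pos: [0.5066, -0.0394, 0.2515]
orientation: [-3.109, -0.444, -0.001]
contact_force: [0.1, -0.6, -0.0]
grip_width: 0.0002
gripper_force: 0.0
```

```bash
python3 - <<'E'
from h import *
o=telemetry.get_obs(); p=o["tcp_pos"];print(o["clock"],p,yaw(o["orientation"]),o["joints"],o["contact_force"])
rows(p,yaw(o["orientation"]),[(.605,.165,.2),(.605,.165,.10)])
E
```

```text
2.05 [ 0.50663938 -0.03941656  0.25152814] 0.2837391885631333 [ 0.23843399  0.2282086  -0.32653854  1.936122    0.08572743  0.98989457
 -1.41433665] [ 0.08731265 -0.63197665 -0.03535125]
[[0.607, -0.675, 0.206], [0, 0, 0]]
[[0.607, -0.675, 0.606], [0, 0, 0]]
```

>>> {"name": "apply_moves", "arguments": {"rows": [[[0.16,-0.17,0.05],[0,0,0]],[[0.32,-0.34,0.1],[0,0,0]],[[0.48,-0.51,0.15],[0,0,0]],[[0.61,-0.675,0.25],[0,0,0]],[[0.61,-0.675,0.4],[0,0,0]],[[0.61,-0.675,0.52],[0,0,0]],[[0.61,-0.675,0.6],[0,0,0]],[[0.61,-0.675,0.6],[0,0,0]]]}}

```text
clock: 3.05
tcp_pos: [0.606, 0.1598, 0.1]
orientation: [3.111, 0.433, -0.004]
contact_force: [-0.4, -0.0, 0.4]
grip_width: -0.0001
gripper_force: 0.0
```

```bash
python3 - <<'E'
from h import *
o=telemetry.get_obs(); p=o["tcp_pos"];print(o["clock"],p,yaw(o["orientation"]),o["joints"],o["contact_force"])
c=np.array([.571,.259])
rows(p,yaw(o["orientation"]),[(c[0]-.09*np.sin(a),c[1]-.09*np.cos(a),.1) for a in np.arange(-.35,1.42,.1)])
s=grab_frame("scene")["frame"][:,:,::-1]; cv2.imwrite("pics/s1.png",cv2.resize(s[150:300,90:290],None,fx=4,fy=4))
E
```

```text
3.05 [0.60595325 0.15981377 0.09997341] 0.27657817046150923 [-0.11174626  0.60034398 -0.33487216  1.77615225  0.25929256  0.81134669
 -1.86676176] [-0.4332518  -0.04969459  0.36701276]
[[0.0, -0.061, -0.0], [0, 0, 0]]
[[-0.036, -0.06, -0.0], [0, 0, 0]]
[[-0.072, -0.063, -0.0], [0, 0, 0]]
[[-0.107, -0.069, -0.0], [0, 0, 0]]
[[-0.142, -0.079, -0.0], [0, 0, 0]]
[[-0.175, -0.092, -0.0], [0, 0, 0]]
[[-0.207, -0.109, -0.0], [0, 0, 0]]
[[-0.237, -0.128, -0.0], [0, 0, 0]]
[[-0.265, -0.151, -0.0], [0, 0, 0]]
[[-0.291, -0.176, -0.0], [0, 0, 0]]
[[-0.314, -0.204, -0.0], [0, 0, 0]]
[[-0.334, -0.233, -0.0], [0, 0, 0]]
[[-0.351, -0.265, -0.0], [0, 0, 0]]
[[-0.365, -0.298, -0.0], [0, 0, 0]]
[[-0.375, -0.333, -0.0], [0, 0, 0]]
[[-0.382, -0.368, -0.0], [0, 0, 0]]
[[-0.386, -0.404, -0.0], [0, 0, 0]]
[[-0.386, -0.44, -0.0], [0, 0, 0]]
```

View pics/s1.png

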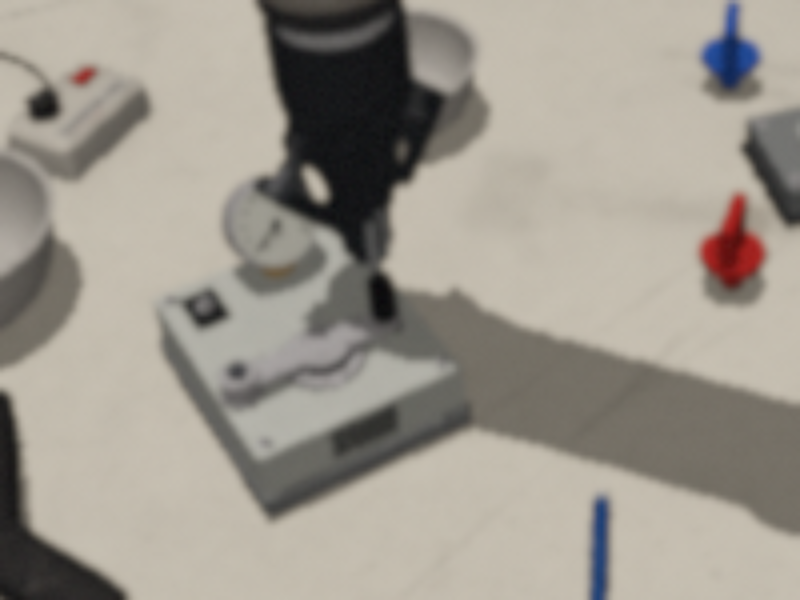

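The fingers are just behind the black knob, at crop (380,295). Now I sweep the lever.

>>> {"name": "apply_moves", "arguments": {"rows": [[[-0.04,-0.06,0],[0,0,0]],[[-0.08,-0.065,0],[0,0,0]],[[-0.12,-0.073,0],[0,0,0]],[[-0.16,-0.085,0],[0,0,0]],[[-0.2,-0.105,0],[0,0,0]],[[-0.237,-0.128,0],[0,0,0]],[[-0.265,-0.151,0],[0,0,0]],[[-0.291,-0.176,0],[0,0,0]],[[-0.314,-0.204,0],[0,0,0]],[[-0.334,-0.233,0],[0,0,0]]]}}

```text
clock: 4.35
tcp_pos: [0.5095, 0.1943, 0.1011]
orientation: [3.111, 0.435, -0.001]
contact_force: [0.7, -0.7, -0.0]
grip_width: 0.0003
gripper_force: 0.5
```

>>> {"name": "apply_moves", "arguments": {"rows": [[[-0.017,-0.032,0],[0,0,0]],[[-0.031,-0.065,0],[0,0,0]],[[-0.041,-0.1,0],[0,0,0]],[[-0.048,-0.135,0],[0,0,0]],[[-0.052,-0.171,0],[0,0,0]],[[-0.052,-0.2,0],[0,0,0]],[[-0.052,-0.2,0],[0,0,0]],[[-0.052,-0.2,0],[0,0,0]]]}}

```text
clock: 5.35
tcp_pos: [0.4839, 0.2389, 0.1012]
orientation: [3.111, 0.435, -0.001]
contact_force: [-0.2, -0.1, -0.4]
grip_width: -0.0001
gripper_force: 0.0
```

```bash
python3 - <<'E'
from h import *
o=telemetry.get_obs(); p=o["tcp_pos"];print(o["clock"],p,yaw(o["orientation"]),o["joints"],o["contact_force"])
rows(p,yaw(o["orientation"]),[(.5,.22,.20),(.5,.05,.22)])
E
```

```text
5.35 [0.48386163 0.23887029 0.10120696] 0.2777670114938365 [-0.28209326  0.48724521 -0.36621029  1.98566901  0.25873891  0.7136437
 -2.09940663] [-0.18840483 -0.06599561 -0.41389823]
[[0.041, 0.09, -0.395], [0, 0, 0]]
[[-0.145, 0.744, -0.475], [0, 0, 0]]
```

>>> {"name": "apply_moves", "arguments": {"rows": [[[0,0.02,-0.2],[0,0,0]],[[0,0.1,-0.4],[0,0,0]],[[0,0.3,-0.5],[0,0,0]],[[-0.05,0.5,-0.5],[0,0,0]],[[-0.1,0.75,-0.5],[0,0,0]],[[0,0.95,-0.5],[0,0,0]],[[0.1,1,-0.5],[0,0,0]]], "jaw": -0.1}}

```text
clock: 6.22
tcp_pos: [0.5775, -0.0001, 0.2263]
orientation: [3.111, 0.423, -0.0]
contact_force: [-0.0, 1.0, -0.6]
grip_width: 0.0385
gripper_force: 0.0
```

```bash
python3 - <<'E'
from h import *
o=telemetry.get_obs(); print(o["clock"],o["tcp_pos"],yaw(o["orientation"]),o["grip_width"])
T=grab_frame("top")["frame"][:,:,::-1];S=grab_frame("scene")["frame"][:,:,::-1]
cv2.imwrite("pics/t2.png",T);cv2.imwrite("pics/s2.png",S)
c=lambda im,x,y:cv2.resize(im[y:y+90,x:x+80],None,fx=5,fy=5,interpolation=cv2.INTER_CUBIC)
cv2.imwrite("pics/c2.png",np.hstack([c(T,130,140),c(S,125,190)]))
E
```

```text
6.225 [ 5.77499054e-01 -7.52022102e-05  2.26287291e-01] 0.2705160207944529 0.03850945598886505
```

View pics/c2.png

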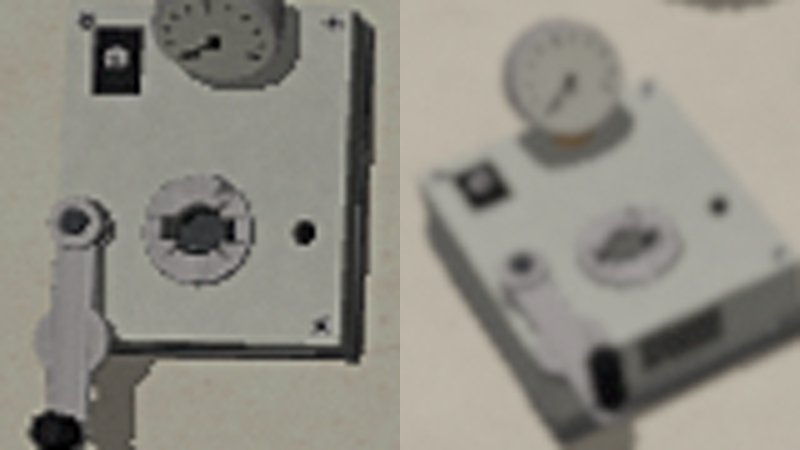

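The lever now points to the front, with its knob at top-crop (57,430), and the port is uncovered. The collar centre is at top-crop (198,229) and scene-crop (630,245).

```bash
python3 - <<'E'
from h import *
np.set_printoptions(precision=4,suppress=True)
T=grab_frame("top");S=grab_frame("scene")
px=lambda x,y,ox,oy:((x+.5)/5-.5+ox,(y+.5)/5-.5+oy)
t=px(198,229,130,140); s=px(230,246,125,190)
print(tri(T,t,S,s),onz(T,t,.054),onz(S,s,.054))
q=[onz(T,px(*k,130,140),.05) for k in((85,20),(332,22),(320,326))]; print(q, np.degrees(np.arctan2(-(q[0]-q[1])[0],(q[0]-q[1])[1])),np.degrees(np.arctan2(*(q[1]-q[2])[1::-1])))
print("lever",onz(T,px(73,220,130,140),.068),onz(T,px(50,424,130,140),.092))
# sharper collar: fit ellipse on edge via Hough
for g,c,n in((T,t,"t"),(S,s,"s")):
    im=g["frame"]; x,y=int(c[0])-18,int(c[1])-18
    b=cv2.GaussianBlur(cv2.resize(cv2.cvtColor(im[y:y+36,x:x+36],cv2.COLOR_RGB2GRAY),None,fx=8,fy=8,interpolation=cv2.INTER_CUBIC),(0,0),3)
    e=cv2.Canny(b,20,50); pts=np.argwhere(e)[:,::-1]; cc=(np.array(c)-[x,y]+.5)*8
    # per direction, outermost edge within expected radius
    d=pts-cc; r=np.hypot(*d.T); k=(r>70 if n=="t" else r>55)&(r<110); el=cv2.fitEllipseAMS(pts[k].astype(np.float32))
    u=(np.array(el[0])+.5)/8-.5+[x,y]; print(n,u,el[1],onz(g,u,.054))
o=telemetry.get_obs(); 
rows(np.array([.5775,0,.2263]),.2705,[(.577,-.161,.16,.116),(.577,-.161,.067,.116)])
E
```

```text
(array([0.572 , 0.2115, 0.0517]), np.float64(0.0003185732350708462)) [0.5718 0.2111 0.054 ] [0.5697 0.2122 0.054 ]
[array([0.6654, 0.2647, 0.05  ]), array([0.6643, 0.1553, 0.05  ]), array([0.5299, 0.1579, 0.05  ])] -0.5874508074530795 -1.0991269094341458
lever [0.5737 0.2616 0.068 ] [0.4856 0.2612 0.092 ]
t [168.5864 185.2268] (179.05409240722656, 185.67138671875) [0.5721 0.2124 0.054 ]Traceback (most recent call last):
  File "<stdin>", line 15, in <module>
cv2.error: OpenCV(4.12.0) /io/opencv/modules/imgproc/src/shapedescr.cpp:525: error: (-201:Incorrect size of input array) There should be at least 5 points to fit the ellipse in function 'fitEllipseAMS'
```

```bash
python3 - <<'E'
from h import *
rows(np.array([.5775,0,.2263]),.2705,[(.577,-.161,.16,.12),(.577,-.161,.085,.12),(.577,-.161,.068,.12)])
E
```

```text
[[-0.174, 0.62, 0.265], [0, 0, 0.048]]
[[-0.174, 0.62, 0.565], [0, 0, 0.048]]
[[-0.174, 0.62, 0.633], [0, 0, 0.048]]
```

>>> {"name": "apply_moves", "arguments": {"rows": [[[-0.05,0.2,0.05],[0,0,0.02]],[[-0.1,0.4,0.1],[0,0,0.048]],[[-0.174,0.62,0.2],[0,0,0.048]],[[-0.174,0.62,0.3],[0,0,0.048]],[[-0.174,0.62,0.4],[0,0,0.048]],[[-0.174,0.62,0.45],[0,0,0.048]],[[-0.174,0.62,0.45],[0,0,0.048]]]}}

```text
clock: 7.3
tcp_pos: [0.5766, -0.1548, 0.1133]
orientation: [-3.134, -0.201, 0.003]
contact_force: [0.6, 0.6, -1.0]
grip_width: 0.0387
gripper_force: 0.0
```

```bash
python3 - <<'E'
from h import *
o=telemetry.get_obs(); print(o["clock"],o["tcp_pos"],yaw(o["orientation"]),o["grip_width"],o["joints"])
T=grab_frame("top")["frame"][:,:,::-1];S=grab_frame("scene")["frame"][:,:,::-1]
c=lambda im,x,y:cv2.resize(im[y:y+80,x:x+80],None,fx=5,fy=5,interpolation=cv2.INTER_CUBIC)
cv2.imwrite("pics/c3.png",np.hstack([c(T,300,145),c(S,260,130)]))
E
```

```text
7.3 [ 0.57663034 -0.15477069  0.11333875] 0.12813611989316823 0.03866126810297958 [ 0.31317821  0.52742056 -0.2039509   1.8508908   0.14504849  0.77933249
 -1.4100534 ]
```

View pics/c3.png

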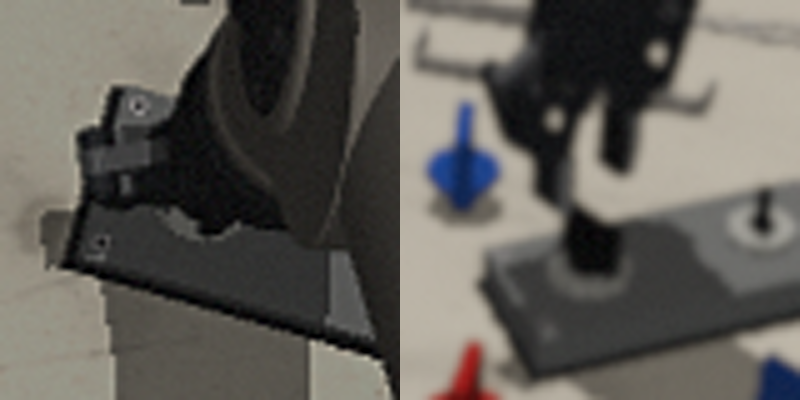

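The right-hand crop shows the fingers straddling the black T-grip at (590,240). I'll correct y by 6 mm and lower.

>>> {"name": "apply_moves", "arguments": {"rows": [[[0,0.025,0.04],[0,0,0]],[[0,0.025,0.08],[0,0,0]],[[0,0.025,0.12],[0,0,0]],[[0,0.025,0.15],[0,0,0]],[[0,0.025,0.18],[0,0,0]],[[0,0.025,0.18],[0,0,0]]]}}

```text
clock: 8.15
tcp_pos: [0.5777, -0.1617, 0.0681]
orientation: [-3.135, -0.2, 0.002]
contact_force: [0.3, -0.1, 0.4]
grip_width: 0.0384
gripper_force: 0.0
```

>>> {"name": "apply_moves", "arguments": {"rows": [[[0,0,0],[0,0,0]],[[0,0,0],[0,0,0]],[[0,0,0],[0,0,0]],[[0,0,0],[0,0,0]],[[0,0,0],[0,0,0]],[[0,0,0],[0,0,0]]], "jaw": -1, "newtons": 70}}

```text
clock: 8.9
tcp_pos: [0.5786, -0.1619, 0.0693]
orientation: [3.135, 0.199, 0.001]
contact_force: [1.1, 0.3, 5.8]
grip_width: 0.0087
gripper_force: 68.9
```

```bash
python3 - <<'E'
from h import *
o=telemetry.get_obs(); print(o["clock"],o["tcp_pos"],yaw(o["orientation"]),o["grip_width"],o["contact_force"],o["moment"])
E
```

```text
8.9 [ 0.57856216 -0.16192504  0.06927924] 0.12691267389704247 0.008678758642014667 [1.07353913 0.30949913 5.84568755] [ 0.07836639  0.08338217 -0.02690909]
```

>>> {"name": "apply_moves", "arguments": {"rows": [[[0,0,-0.06],[0,0,0]],[[0,0,-0.14],[0,0,0]],[[0,0,-0.24],[0,0,0]],[[0,0,-0.36],[0,0,0]],[[0,0,-0.44],[0,0,0]],[[0,0,-0.44],[0,0,0]]]}}

```text
clock: 9.65
tcp_pos: [0.5793, -0.1621, 0.1815]
orientation: [3.134, 0.199, 0.007]
contact_force: [0.0, 0.5, -1.1]
grip_width: 0.0085
gripper_force: 68.3
```

```bash
python3 - <<'E'
from h import *
o=telemetry.get_obs(); p=o["tcp_pos"];y=yaw(o["orientation"]);print(o["clock"],p,y,o["grip_width"],o["contact_force"],o["joints"])
rows(p,y,[(.52,0.06,.18,1.0),(.5715,.2115,.17,1.556)])
E
```

```text
9.65 [ 0.57925439 -0.16211079  0.18151722] 0.1268465238864381 0.00846035512585572 [ 0.01913719  0.4658164  -1.10259452] [ 0.33501413  0.4444478  -0.21617277  1.79902132  0.11797204  0.90620402
 -1.37723218]
[[-0.123, -0.911, 0.006], [0, 0, np.float64(-0.278)]]
[[0.158, -1.486, 0.046], [0, 0, np.float64(-0.455)]]
```

>>> {"name": "apply_moves", "arguments": {"rows": [[[0,-0.11,0],[0,0,-0.05]],[[0,-0.22,0],[0,0,-0.1]],[[0,-0.33,0],[0,0,-0.15]],[[0,-0.44,0],[0,0,-0.2]],[[0,-0.55,0],[0,0,-0.25]],[[0,-0.66,0],[0,0,-0.3]],[[0,-0.77,0],[0,0,-0.35]],[[0.02,-0.86,0],[0,0,-0.4]],[[0.04,-0.93,0],[0,0,-0.455]],[[0.06,-1.0,0],[0,0,-0.455]]]}}

```text
clock: 10.9
tcp_pos: [0.5608, 0.0884, 0.1781]
orientation: [-2.239, -2.203, 0.002]
contact_force: [-0.4, 0.2, -0.6]
grip_width: 0.0086
gripper_force: 68.4
```

```bash
python3 - <<'E'
from h import *
o=telemetry.get_obs(); p=o["tcp_pos"];y=yaw(o["orientation"]);print(o["clock"],p,y,o["grip_width"],o["joints"])
rows(p,y,[(.5715,.2115,.15,1.556)])
E
```

```text
10.9 [0.56083762 0.08838392 0.17809274] 1.5546347375621927 0.008570497564289743 [ 0.19803473  0.45657227 -0.5945224   1.85762386  0.31413497  0.92328724
 -0.55746778]
[[0.493, 0.035, 0.112], [0, 0, np.float64(-0.0)]]
```

>>> {"name": "apply_moves", "arguments": {"rows": [[[0.1,0,0],[0,0,0]],[[0.2,0.01,0.03],[0,0,0]],[[0.3,0.02,0.06],[0,0,0]],[[0.4,0.03,0.09],[0,0,0]],[[0.49,0.035,0.11],[0,0,0]],[[0.493,0.035,0.112],[0,0,0]],[[0.493,0.035,0.112],[0,0,0]]]}}

```text
clock: 11.78
tcp_pos: [0.5718, 0.2102, 0.1505]
orientation: [2.239, 2.203, -0.002]
contact_force: [0.0, -0.5, -0.9]
grip_width: 0.0083
gripper_force: 68.4
```

```bash
python3 - <<'E'
from h import *
o=telemetry.get_obs(); p=o["tcp_pos"];print(o["clock"],p,yaw(o["orientation"]),R.from_rotvec(o["orientation"]).as_matrix()[:,2])
T=grab_frame("top");S=grab_frame("scene")
cv2.imwrite("pics/s4.png",S["frame"][:,:,::-1])
print("pred flange top",proj(S,p-[0,0,.032]),"nose",proj(S,p-[0,0,.061]),"port",proj(S,[.5715,.2115,.054]),"T",proj(T,p-[0,0,.032]))
c=lambda g,x,y:cv2.resize(g["frame"][y:y+60,x:x+60,::-1],None,fx=6,fy=6,interpolation=cv2.INTER_CUBIC)
cv2.imwrite("pics/c4.png",np.hstack([c(T,140,155),c(S,145,195)]))
E
```

```text
11.775 [0.57178547 0.21018136 0.15047807] 1.5542904069220005 [-5.73257535e-04 -1.16848025e-03 -9.99999153e-01]
pred flange top [[167.2212041  217.12096393]] nose [[168.93261123 226.67272657]] port [[170.4910966  238.21015364]] T [[162.43963612 180.96581459]]
```

View pics/c4.png

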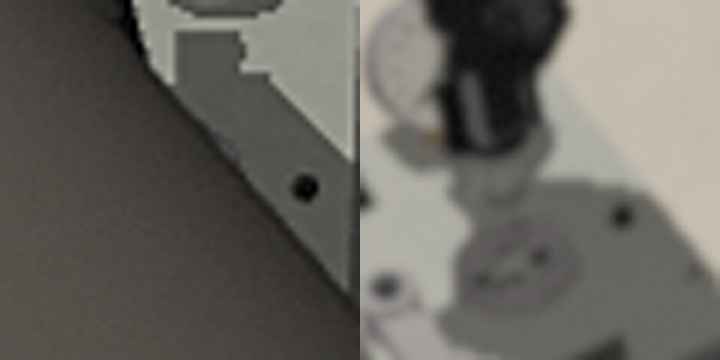

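```bash
python3 - <<'E'
import cv2,numpy as np
s=cv2.imread("pics/s4.png")[205:253,150:198]
a=cv2.resize(s,None,fx=12,fy=12,interpolation=cv2.INTER_LINEAR)
a=np.clip((a.astype(float)-60)*2.0,0,255).astype(np.uint8)
for k in range(0,48,8):
    cv2.putText(a,str(150+k),(k*12+6,10),0,.35,(0,0,255)); cv2.putText(a,str(205+k),(0,k*12+10),0,.35,(0,0,255))
cv2.imwrite("pics/c5.png",a)
E
```

```text
(no output)
```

View pics/c5.png

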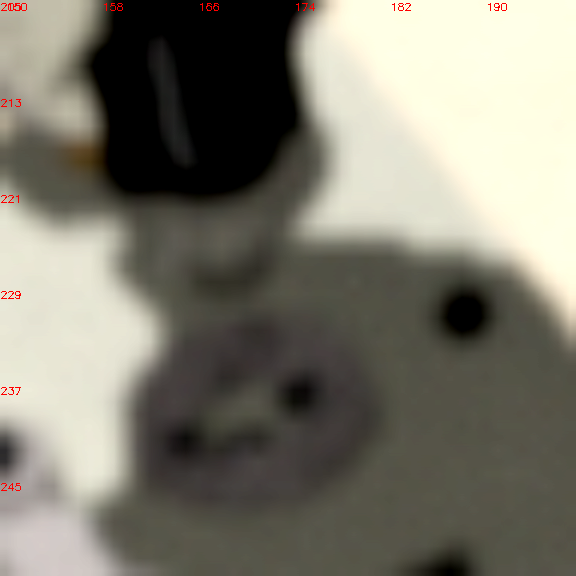

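The contrast crop puts the nose tip at (169.3,227), against a predicted (168.9,226.7), and the collar centre at about (170.7,238.8). So the plug is centred on the TCP to about 1 mm, and I can insert it.

>>> {"name": "apply_moves", "arguments": {"rows": [[[0.005,0,0.04],[0,0,0]],[[0.005,0,0.08],[0,0,0]],[[0.005,0,0.11],[0,0,0]],[[0.005,0,0.14],[0,0,0]],[[0.005,0,0.155],[0,0,0]],[[0.005,0,0.17],[0,0,0]],[[0.005,0,0.185],[0,0,0]],[[0.005,0,0.2],[0,0,0]],[[0.005,0,0.2],[0,0,0]]]}}

```text
clock: 13.0
tcp_pos: [0.5719, 0.2121, 0.1005]
orientation: [2.237, 2.205, -0.001]
contact_force: [0.3, -0.8, -1.1]
grip_width: 0.0083
gripper_force: 68.3
```

```bash
python3 - <<'E'
from h import *
o=telemetry.get_obs(); p=o["tcp_pos"];print(o["clock"],p,yaw(o["orientation"]),o["contact_force"],o["moment"],o["gripper_force"])
E
```

```text
13.0 [0.57189634 0.21207432 0.10051786] 1.5562285949177999 [ 0.27354579 -0.79665371 -1.13347353] [-0.24332753 -0.17869168  0.04425071] 68.34159135818481
```

It went in freely, with the lugs in the slots. Next I push it home.

>>> {"name": "apply_moves", "arguments": {"rows": [[[0,0,0.01],[0,0,0]],[[0,0,0.016],[0,0,0]],[[0,0,0.022],[0,0,0]],[[0,0,0.028],[0,0,0]],[[0,0,0.032],[0,0,0]],[[0,0,0.032],[0,0,0]],[[0,0,0.032],[0,0,0]]]}}

```text
clock: 13.88
tcp_pos: [0.5723, 0.2124, 0.0939]
orientation: [2.237, 2.204, 0.001]
contact_force: [-1.2, -2.0, 8.0]
grip_width: 0.0085
gripper_force: 69.9
```

>>> {"name": "apply_moves", "arguments": {"rows": [[[0,0,0.004],[0,0,0]],[[0,0,0.008],[0,0,0]],[[0,0,0.012],[0,0,0]],[[0,0,0.012],[0,0,0]],[[0,0,0.012],[0,0,0]]]}}

```text
clock: 14.5
tcp_pos: [0.5723, 0.2124, 0.0932]
orientation: [2.236, 2.203, 0.001]
contact_force: [-8.4, -5.6, 28.3]
grip_width: 0.0084
gripper_force: 72.6
```

>>> {"name": "apply_moves", "arguments": {"rows": [[[0,0,-0.004],[0,0,0.03]],[[0,0,-0.004],[0,0,0.06]],[[0,0,-0.004],[0,0,0.1]],[[0,0,-0.004],[0,0,0.14]],[[0,0,-0.004],[0,0,0.18]],[[0,0,-0.004],[0,0,0.22]],[[0,0,-0.004],[0,0,0.26]],[[0,0,-0.004],[0,0,0.26]]], "newtons": 90}}

```text
clock: 15.5
tcp_pos: [0.5731, 0.2123, 0.0933]
orientation: [2.929, 1.132, 0.004]
contact_force: [-3.6, -4.2, 17.5]
grip_width: 0.0084
gripper_force: 88.8
```

```bash
python3 - <<'E'
from h import *
o=telemetry.get_obs(); p=o["tcp_pos"];print(o["clock"],p,yaw(o["orientation"]),o["contact_force"],o["moment"],o["gripper_force"],o["joints"])
E
```

```text
15.5 [0.5730633  0.21226712 0.09330951] 0.7379763946074036 [-3.56197198 -4.20065489 17.45316314] [-0.97566964  0.79762629  0.0835047 ] 88.76820802688599 [-0.19951609  0.58848732 -0.34584931  1.82132686  0.27467416  0.77641349
 -1.52149945]
```

>>> {"name": "apply_moves", "arguments": {"rows": [[[0,0,0],[0,0,0.04]],[[0,0,0],[0,0,0.08]],[[0,0,0],[0,0,0.12]],[[0,0,0],[0,0,0.16]],[[0,0,0],[0,0,0.2]],[[0,0,0],[0,0,0.23]],[[0,0,0],[0,0,0.255]],[[0,0,0],[0,0,0.255]],[[0,0,0],[0,0,0.255]]]}}

```text
clock: 16.62
tcp_pos: [0.5734, 0.2116, 0.0933]
orientation: [3.139, -0.098, 0.005]
contact_force: [-1.9, -5.4, 17.8]
grip_width: 0.0082
gripper_force: 88.8
```

```bash
python3 - <<'E'
from h import *
o=telemetry.get_obs(); p=o["tcp_pos"];print(o["clock"],p,yaw(o["orientation"]),R.from_rotvec(o["orientation"]).as_matrix()[:,2],o["contact_force"],o["moment"],o["gripper_force"],o["joints"])
T=grab_frame("top");S=grab_frame("scene")
c=lambda g,x,y:cv2.resize(g["frame"][y:y+90,x:x+80,::-1],None,fx=5,fy=5,interpolation=cv2.INTER_CUBIC)
cv2.imwrite("pics/c6.png",np.hstack([c(T,120,140),c(S,125,190)]))
E
```

```text
16.625 [0.57343883 0.21156662 0.09333981] -0.0621051798127856 [ 3.15698968e-03 -6.95099866e-04 -9.99994775e-01] [-1.92235626 -5.35101352 17.77788982] [-1.28261385  0.61033506  0.1105302 ] 88.79711508750916 [-0.34648478  0.56819434 -0.14660672  1.83219369  0.11896929  0.74711333
 -2.1904872 ]
```

View pics/c6.png

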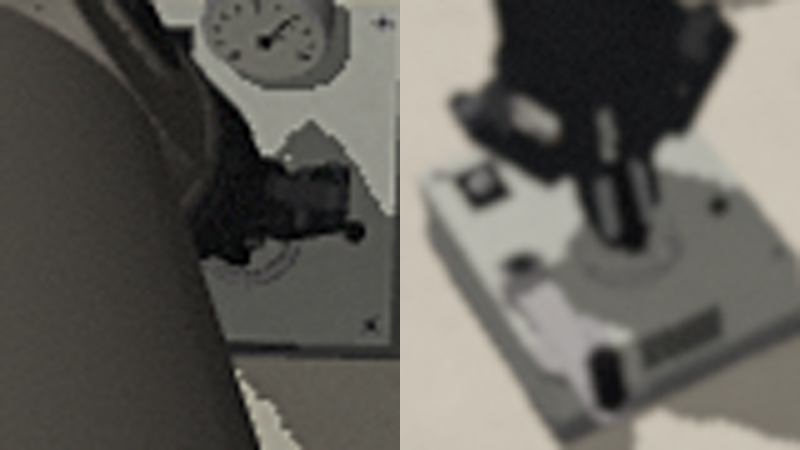

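In the top crop the gauge needle at (268,42) has swung from lower left to upper right. The flange sits on the collar and the lever is still at the front, so I'm handing in.

```bash
python3 -c "
from bench import job
print(job.hand_in())"
```

```text
the job is handed in; nothing more can be done
None
```

The lever is swung aside, and the larger plug is home in the port, turned about 92° and still gripped at about 89 N. The job is handed in at about 17 s; the hand-in returned no verdict.

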